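Refit the feed roller and feed knob of the meal-slip printer

TASK

Put the slip printer on the meal pick-up table back together: first take the rubber roller from its stand and push its spindle down past the sprung jaw until it sits fully home in both fork clips, and let go of it. Then turn the pointer knob to match the flat of the printer's D-shaped feed shaft, push it fully onto the shaft, press knob and shaft down to the stop against the spring, and finish while still holding the knob pressed down. Leave the other things on the table where they are.

Things in the scene. Friction and masses are not known exactly. Their poses are not given: they have to be found in the camera images.
- roller: Loose black rubber roller, 40 mm across, 70 mm long, about 0.22 kg, on a steel spindle 10 mm across, 130 mm long over all (30 mm bare at each end). Origin: its middle, on the axis; y runs along the spindle (both ends alike; x and z may be turned about it). Starts level on the stand, axis 40 mm above the table. Grip the rubber from above.
- stand: Fixed grey rest that carries the roller: base 60 x 120 x 8 mm, two posts 32 mm wide, 10 mm thick, 43 mm high, 45 mm either side of the middle along y, notched at the top; the rubber lies free between them. Origin: centre of its underside.
- printer: Fixed white box, flat deck 45 mm above the table. Origin at table level, right below the seat; -x is its front. It reaches x -70 to +115 mm, y -160 to +100 mm. A rib 24 mm higher than the deck runs along its rear, x 77 to 113 mm. On the deck: two fork clips for the roller, and the feed shaft at x 0, y -115 mm.
- seat (a point): Where the roller's middle is when its spindle is home: 87 mm above the table; y along the seated spindle, axes as the printer's. Fork clips 12 mm wide stand at y +50 and -50 mm: floor 5 mm below this axis, fixed rear prong up to 26 mm above it, in front the sprung jaw's sloping beak, up to 24 mm above it, overhanging the slot. The roller may sit up to 8 mm off along y.
- jaw (a joint): Angle (rad) of the sprung jaw: one light bail with both beaks, hinged parallel to the spindle, below it in front. 0 = closed (its rest), about 0.1 while the spindle passes. Push the spindle straight down: from about 20 mm above home the beaks are wedged forward, taking 5 to 15 N in all, and snap back over it.
- shaft_tip (a point): Centre of the top of the upright steel D-shaft, 16 mm across, its flat 2.5 mm from the axis on the side of this point's +x; z up. The top 3 mm taper in. Tip 75 mm above the table (30 mm above the deck) when up; a collar 38 mm across, 4 mm high surrounds it. Its angle varies; it can be turned, with a friction of about 0.08 N m.
- plunger (a joint): How far the feed shaft is pressed down, in m: 0 = up, 0.006 = at its stop. The spring takes 4 N to start moving and about 9 N at the stop.
- knob: Loose black pointer knob, 60 g: a block 46 (x) x 26 (y) x 40 mm high with flat sides, and a pointed nose at +x. Origin: centre of the underside, on the axis of its D-shaped bore. Starts upright on the table, nose within 35 degrees of world +x; no turn over 85 degrees is needed. Fully on the shaft its origin is 16 mm below the shaft's tip. Grip the flat sides from above.
- knob_nose (a point): Tip of the knob's nose, 36 mm from the bore's axis, 20 mm above the underside. The bore is 16 mm deep, about 1 mm wider all round than the shaft, and its flat is towards the nose, so the nose must point the way of the shaft's flat (+x of shaft_tip).
- screwdriver: Bystander: screwdriver, 180 mm long, lying near the robot. Origin at its underside.
- stapler: Bystander: desk stapler, 130 x 34 x 45 mm, lying near the robot. Origin: centre of its underside.
- tape_roll: Bystander: roll of clear tape, 90 mm across, 24 mm high. Origin: centre of its underside.
- soup_tub: Bystander: white lidded soup tub, 118 mm across, 76 mm high. Origin: centre of its underside.
- mug: Bystander: white mug, 80 mm across, 90 mm high. Origin: centre of its underside.
- drink_can: Bystander: drink can, 66 mm across, 120 mm high. Origin: centre of its underside.
- slip_pad: Bystander: block of paper slips, 80 x 110 x 22 mm. Origin: centre of its underside.

How it is judged:
By the outcome, as a careful person would: the job done as asked, in the order asked, and still so for the second after the job is handed in, while the arm keeps its last pose, push and grip.
It also fails if it takes over 64 s, if anything falls off the work surface, if the arm or the gripper's body presses on something with over 40 N, if the wrist force passes 120 N, or if a joint passes its speed limit or range.

ROBOT

A 6-joint arm with a two-finger parallel gripper is mounted at the origin on the work surface. World frame = base frame: x ahead of the robot, y to its left, z up, the work surface at z = 0. Lengths are in mm, angles in degrees, forces in N, time in s.
With the tool pointing down it reaches from about 300 to 850 mm from the base axis. Payload 4.2 kg.
Tool frame: the origin (TCP) lies on the centre line of the jaws, within the pads' length; the fingertips stand 11 mm ahead of it and the grasp point (between the pads) lies 8 mm behind it; z points along the fingers, y is the line along which they close (so a half turn about z gives the same grasp; the last joint's range is limited). The gripper opens to 91 mm and grips with 3 to 60 N. Pads are 32 mm wide; open, the fingers measure 118 mm over their backs; the gripper's body (76 mm by 178 mm) begins 60 mm behind the grasp point.
Start: joints at [-74.37, 18.312, 89.639, -0, 72.044, -1.146], TCP at [165.968, -550.544, 202.376] pointing down, gripper open.
Joint ranges: [-177.97, 177.97], [-48.28, 115.42], [12.27, 149.76], [-77.06, 257.06], [2.81, 150.46], [-146.56, 146.56]. Speed limits (degrees/s): [147.25, 147.25, 180, 180, 180, 180].

INTERFACE

Orientations are given as [roll, pitch, yaw] about the fixed x, y, z axes, in that order (R = Rz(yaw) Ry(pitch) Rx(roll)).
In Python, from workcell import env, grab_frame, camera_model, models gives the robot as it stands.
- The arm moves only by the shell command python3 -m crank 'ROWS' [FORCE]. ROWS is text: rows parted by semicolons, each of 7 numbers parted by spaces: the closure, from -1 (fully open) to 1 (shut), so that 0 is half open, then the shift along the tool's x, y, z in mm, then the turn, a rotation vector about the tool's x, y, z in degrees. A call has 1 to 10 rows; each row shifts and turns the commanded pose from where the row before left it, along the tool's axes as they then stand; what a row does not reach is not made up. A row lasts 1/8 s, in which the tool goes at most 62.5 mm and 10.7 degrees, less where a joint would pass 70% of its speed; a pose out of reach is approached as far as the arm can. A call is refused whole if a number of a shift passes 62.5 or a number of a turn 10.7, either way. A call with a gripper value outside its range is refused whole. The fingers move at their own pace and stop on an object; FORCE is the grip in N (left out, the last holds). Time passes only in rows, so rows that do not move let the fingers close. It gives the time, the measured TCP pose, the force, the opening and the grip force at its end, in the units of the state.
- env.state(): the state, without advancing time (a new reading comes with each control period).
- grab_frame(name): name is "scene" or "top" or "wrist"; returns the picture (384x512x3 uint8, blue, green, red); there is no depth.
- camera_model(name): a dict with "K" (3x3 intrinsics, pixels), "R" (3x3) and "t" (3): a world point X has camera coordinates R X + t; the wrist camera has in their place "mount" (4x4, takes a point from camera to tool coordinates, whose origin is the TCP and whose axes are the flange's). Camera axes: x right, y down, z forward; pixel columns grow to the right and rows downward; lengths in mm; the calibration is good to about 2 mm. A picture is of the moment at which its call begins: read the wrist's pose just before it. camera_model takes no time and is no camera call.
- env.job_done(): hands the job in; it is judged then, once.
Trained networks look in the newest picture that a camera, given by its name, has taken for a name from the list of things; names that differ only in an ending like _2 or _b are one class to them, and where a whole thing is asked for, a point or a joint stands for the part that bears it (a point fixed in the world has none). Each returns a list of dicts, best first, with "p" (0 to 1); they miss things now and then, are a little off and sometimes report something else, mostly with a low value. They report only what shows in the picture. A call takes as long as a camera call.
- models.search_frame(name, camera): "point" ([x, y, z] in mm, in world coordinates, good to about 4 mm: the middle of the surface that is visible of it).
The state is a dict: "time_s": time; "qpos": joint angles; "qvel": joint speeds; "effort": joint torques, N m; "ee_pos": TCP position; "ee_rot": TCP orientation; "force": force on the tool from outside, world axes, zero at the start; "torque": the same for the moment, N m; "gripper_width": finger opening in mm; "gripper_force": force on a finger pad.
Only numpy, scipy, OpenCV 4.12 (cv2) and the standard library are available. Lean on these libraries where they do the work, as an engineer would, in place of code of your own. Each camera call takes 0.05 s, during which the arm holds its last target. There are 200 camera calls.

## Working session

There is one attempt and no reset: what is moved stays moved. The work goes in short steps, Python scripts to look and compute and a shell command to move; the robot and the scene stay as the last step left them, time stands still between calls to the robot, and variables do not carry over. Pictures are saved under pics/ and viewed, at most 10 in all, crops included, and the job is handed in when it is done.

```bash
ls; mkdir -p pics; python3 - <<'E'
from workcell import env, grab_frame, camera_model, models
import cv2, numpy as np
s=env.state(); print(s)
for c in ("scene","top"):
    cv2.imwrite(f"pics/{c}0.png",grab_frame(c))
    m=camera_model(c); print(c,np.round(m["K"],1).tolist(),np.round(m["R"],3).tolist(),np.round(m["t"],1).tolist())
    for n in ("roller","stand","printer","shaft_tip","knob","knob_nose","jaw"):
        r=models.search_frame(n,c); print(n,[(np.round(d["point"]).tolist(),round(d["p"],2)) for d in r[:2]])
print(np.round(camera_model("wrist")["mount"],3), camera_model("wrist")["K"])
E
```

```text
pics
{'time_s': 0.0, 'qpos': array([-7.43694183e+01,  1.83498925e+01,  8.97076487e+01, -4.93254753e-04,
        7.20441403e+01, -1.14713862e+00]), 'qvel': array([-0.07952061, -0.03796152,  0.01874825,  0.0592412 , -0.06933532,
        0.14625252]), 'effort': array([ 8.98221006e-04, -4.12456620e+01, -2.31969059e+01,  7.28236581e-02,
        4.56775795e-02, -1.57011682e-04]), 'ee_pos': array([ 165.81952281, -550.00574387,  201.52941841]), 'ee_rot': array([-1.79898329e+02, -1.56679821e-03,  1.67778714e+01]), 'force': array([ 0.01112108,  0.13557839, -0.38985699]), 'torque': array([ 0.00918863, -0.03708766, -0.04432274]), 'gripper_force': 0.0, 'gripper_width': 91.06325098755107}
scene [[386.8, 0.0, 261.7], [0.0, 386.8, 197.2], [0.0, 0.0, 1.0]] [[0.86, 0.51, 0.0], [0.419, -0.707, -0.57], [-0.29, 0.49, -0.822]] [-464.9, -206.9, 1332.5]
roller [([500.0, -281.0, 53.0], 0.61)]
stand [([513.0, -298.0, 10.0], 0.88)]
printer [([582.0, 2.0, 48.0], 0.62), ([552.0, 310.0, 34.0], 0.57)]
shaft_tip []
knob [([552.0, 305.0, 30.0], 0.56)]
knob_nose [([551.0, 312.0, 32.0], 0.76)]
jaw [([542.0, 53.0, 79.0], 0.48)]
top [[351.5, 0.0, 248.9], [0.0, 351.5, 189.1], [0.0, 0.0, 1.0]] [[0.007, -1.0, 0.012], [-0.983, -0.009, -0.185], [0.185, -0.011, -0.983]] [-42.9, 567.9, 1126.7]
roller []
stand [([477.0, -266.0, 8.0], 0.67), ([549.0, 318.0, 40.0], 0.37)]
printer [([535.0, 54.0, 61.0], 0.71), ([569.0, 33.0, 46.0], 0.6)]
shaft_tip []
knob [([551.0, 314.0, 38.0], 0.48)]
knob_nose [([550.0, 312.0, 38.0], 0.72), ([374.0, -188.0, 40.0], 0.33)]
jaw [([477.0, -263.0, 8.0], 0.61), ([534.0, 56.0, 58.0], 0.54)]
[[ 2.00000e-03 -9.64000e-01 -2.66000e-01  7.57160e+01]
 [ 1.00000e+00  2.00000e-03  0.00000e+00 -7.40000e-02]
 [ 0.00000e+00 -2.66000e-01  9.64000e-01 -1.82154e+02]
 [ 0.00000e+00  0.00000e+00  0.00000e+00  1.00000e+00]] [[274.84332291   0.         256.37063393]
 [  0.         274.84332291 192.1401358 ]
 [  0.           0.           1.        ]]
```

```bash
python3 - <<'E'
import cv2
a=cv2.imread("pics/top0.png");
cv2.imwrite("pics/top0c.png",cv2.resize(a,(800,600),interpolation=cv2.INTER_CUBIC))
a=cv2.imread("pics/scene0.png");
cv2.imwrite("pics/scene0c.png",cv2.resize(a,(800,600),interpolation=cv2.INTER_CUBIC))
E
```

```text
(no output)
```

View pics/top0c.png

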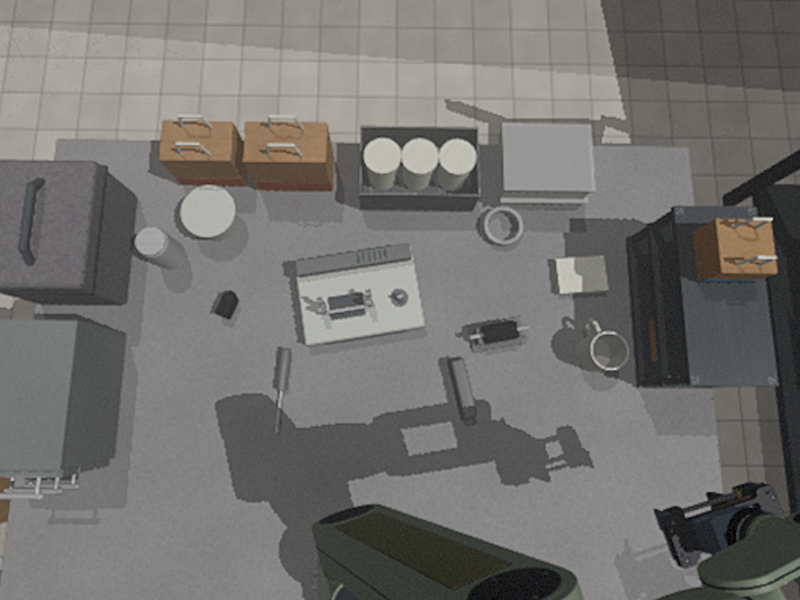

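View pics/scene0c.png

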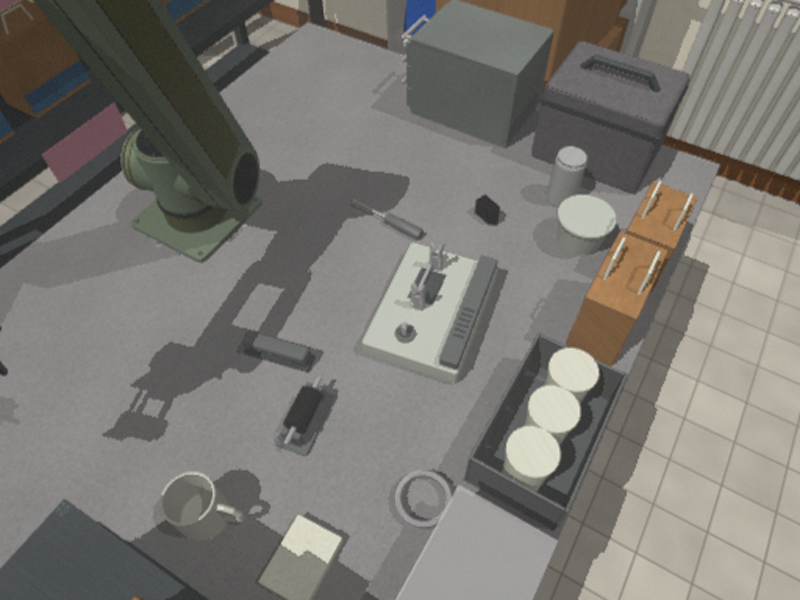

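The top view shows the roller at (495,332) with spindle ends at (462,336) and (527,327). The knob is at (226,304), the printer's front deck edge runs from (303,346) to (425,328), the clips are near (316,304) and (368,297), and the D-shaft is at (399,296). The scene view agrees with this.

```bash
cat > h.py <<'E'
import numpy as np, cv2
from scipy.spatial.transform import Rotation as Ro
from workcell import env, grab_frame, camera_model, models
def pose():
    s=env.state(); return Ro.from_euler('xyz',s['ee_rot'],degrees=True).as_matrix(), s['ee_pos']
def cam(name,P=None):
    m=camera_model(name); K=np.array(m['K'])
    if name!='wrist': return K,np.array(m['R']),np.array(m['t'])
    R,p=P or pose(); T=np.eye(4);T[:3,:3]=R;T[:3,3]=p; M=np.linalg.inv(T@np.array(m['mount']))
    return K,M[:3,:3],M[:3,3]
def bp(c,uv,z):
    K,R,t=c; d=R.T@np.linalg.solve(K,[uv[0],uv[1],1]); o=-R.T@t
    return o+d*(z-o[2])/d[2]
def pj(c,X):
    K,R,t=c; x=K@(R@np.array(X,float)+t); return x[:2]/x[2]
def todelta(X,yaw=None):
    "shift in tool axes from measured pose to world X"
    R,p=pose(); return np.round(R.T@(np.array(X)-p),1)
E
python3 - <<'E'
from h import *
c=cam('top')
for n,uv,z in [('rollerA',(462,336),40),('rollerB',(527,327),40),('roller',(495,332),45),('knob',(226,304),30),('front L',(303,346),45),('front R',(425,328),45),('ribL',(297,262),69),('ribR',(410,246),69),('clipL',(316,304),100),('clipR',(368,297),100),('shaft',(399,296),75)]:
    print(n,np.round(bp(c,np.array(uv)*.64,z),1))
R,p=pose(); print(R.round(3))
E
```

```text
rollerA [ 483.7 -195.9   40. ]
rollerB [ 504.4 -336.7   40. ]
roller [ 492.3 -266.2   45. ]
knob [550.5 316.1  30. ]
front L [459.  143.3  45. ]
front R [ 499.7 -116.1   45. ]
ribL [636.4 159.1  69. ]
ribR [674.4 -82.8  69. ]
clipL [540.3 111.8 100. ]
clipR [555.9   5.3 100. ]
shaft [563.3 -59.3  75. ]
[[ 0.957  0.289  0.   ]
 [ 0.289 -0.957 -0.   ]
 [ 0.     0.    -1.   ]]
```

```bash
python3 -m crank '-1 49.5 -22 0 0 0 0;-1 49.5 -22 0 0 0 0;-1 49.5 -22 0 0 0 0;-1 49.5 -22 0 0 0 0;-1 49.5 -22 0 0 0 0;-1 49.5 -22 0 0 0 0;-1 49.5 -22 0 0 0 0;-1 49.5 -22 0 0 0 0' 30; python3 -m crank '-1 0 0 4 0 0 -10.2;-1 0 0 4 0 0 -10.2;-1 0 0 4 0 0 -10.2;-1 0 0 4 0 0 -10.2;-1 0 0 4 0 0 -10.2;-1 0 0 4 0 0 -10.2;-1 0 0 4 0 0 -10.2;-1 0 0 4 0 0 -10.2;-1 0 0 0 0 0 0'
python3 - <<'E'
from h import *
s=env.state(); print(s['ee_pos'],s['ee_rot'],s['qpos'],s['force'])
P=pose(); im=grab_frame('wrist'); cv2.imwrite('pics/w1.png',im)
cv2.imwrite('pics/w1c.png',cv2.resize(im,(800,600)))
for n in ('roller','stand'): print(n,models.search_frame(n,'wrist')[:2])
E
```

```text
time_s: 1.8
ee_pos: [495.6, -266.5, 202.6]
ee_rot: [180.0, -0.0, 16.8]
force: [0.2, -0.8, 0.1]
gripper_width: 91.8
gripper_force: 0.0
time_s: 2.92
ee_pos: [494.1, -267.6, 170.1]
ee_rot: [-180.0, -0.0, 98.3]
force: [0.4, -0.2, 0.0]
gripper_width: 90.9
gripper_force: 0.0
[ 494.12975486 -267.64574952  170.09224128] [-1.79970761e+02 -1.85616454e-02  9.82541972e+01] [-2.96127758e+01  1.84380338e+01  9.42918792e+01 -3.57134096e-03
  6.73045635e+01 -3.78655988e+01] [ 0.3761826  -0.22680191  0.01055051]
roller [{'point': [489.1, -271.7, 57.9], 'p': 0.95}]
stand [{'point': [494.1, -257.7, 10.6], 'p': 0.79}]
```

View pics/w1c.png

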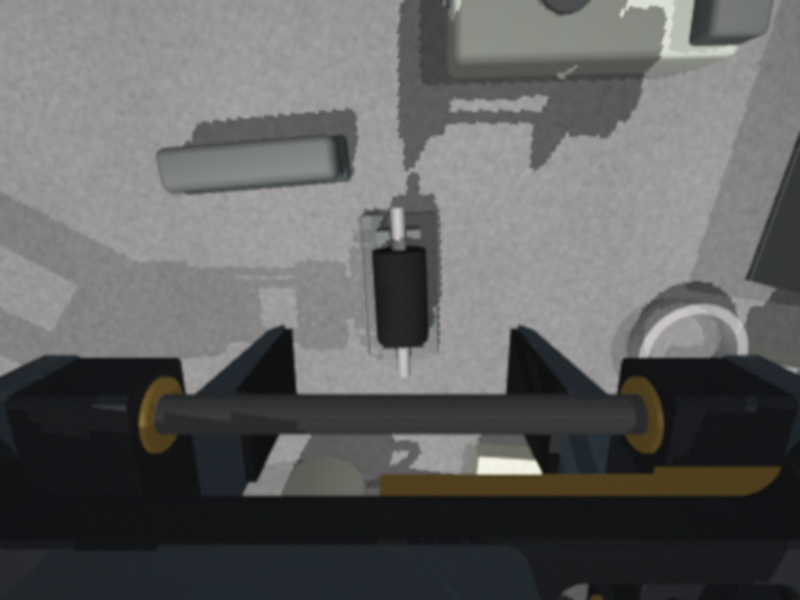

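The wrist view shows the roller between the fingers, with spindle ends at (397,208) and (404,376) and the rubber centred near (400,297).

```bash
python3 - <<'E'
from h import *
c=cam('wrist'); S=np.array([.64,.64])
a=bp(c,(397*.64,209*.64),42);b=bp(c,(404*.64,376*.64),40)
m=(a+b)/2;d=a-b
print(a,b,m,np.hypot(*d[:2]),'yaw',np.degrees(np.arctan2(-d[0],d[1])))
m[2]=36; print(todelta(m))
E
```

```text
[ 484.50005541 -212.07677794   42.        ] [ 508.65249473 -340.04087298   40.        ] [ 496.57627507 -276.05882546   41.        ] 130.22346157152865 yaw 10.68848814195883
[ -8.4   0.8 134.6]
```

```bash
python3 -m crank '-1 -8.4 0.8 30 0 0 -2.4;-1 0 0 40 0 0 0;-1 0 0 40 0 0 0;-1 0 0 18 0 0 0;-1 0 0 6.5 0 0 0;1 0 0 0 0 0 0;1 0 0 0 0 0 0;1 0 0 0 0 0 0;1 0 0 0 0 0 0;1 0 0 0 0 0 0' 35
```

```text
time_s: 4.32
ee_pos: [496.4, -276.0, 36.1]
ee_rot: [180.0, 0.0, 100.8]
force: [-0.4, -0.4, -0.1]
gripper_width: 44.0
gripper_force: 0.0
```

```bash
python3 -m crank '1 0 0 0 0 0 0;1 0 0 0 0 0 0;1 0 0 -20 0 0 0;1 0 0 -40 0 0 0;1 0 0 -40 0 0 0;1 0 0 -40 0 0 0' ; python3 -m crank '1 36 18 0 0 0 0;1 36 18 0 0 0 0;1 36 18 0 0 0 0;1 36 18 0 0 0 0;1 36 18 0 0 0 0;1 35 19 0 0 0 0;1 0 0 0 0 0 0'
python3 - <<'E'
from h import *
s=env.state(); print(s['ee_pos'],s['ee_rot'],s['qpos'],s['force'])
P=pose(); im=grab_frame('wrist'); cv2.imwrite('pics/w2.png',im)
cv2.imwrite('pics/w2c.png',cv2.resize(im,(800,600),interpolation=cv2.INTER_CUBIC))
for n in ('shaft_tip','jaw','knob','printer'): print(n,models.search_frame(n,'wrist')[:2])
E
```

```text
time_s: 5.08
ee_pos: [495.9, -275.6, 176.3]
ee_rot: [-179.9, -0.1, 100.8]
force: [0.4, -0.7, -2.6]
gripper_width: 34.5
gripper_force: 31.8
time_s: 5.95
ee_pos: [563.4, -41.9, 175.0]
ee_rot: [-179.9, -0.1, 101.0]
force: [-0.8, -0.5, -2.7]
gripper_width: 34.9
gripper_force: 31.8
[563.41221717 -41.87365867 174.99534542] [-1.79947671e+02 -5.81857957e-02  1.00979214e+02] [-5.44206125e+00  1.85107087e+01  9.34361122e+01  4.42031847e-02
  6.81198285e+01 -1.64377988e+01] [-0.78066152 -0.48653938 -2.65916683]
shaft_tip []
jaw []
knob []
printer [{'point': [581.9, 60.1, 43.6], 'p': 0.68}]
```

View pics/w2c.png

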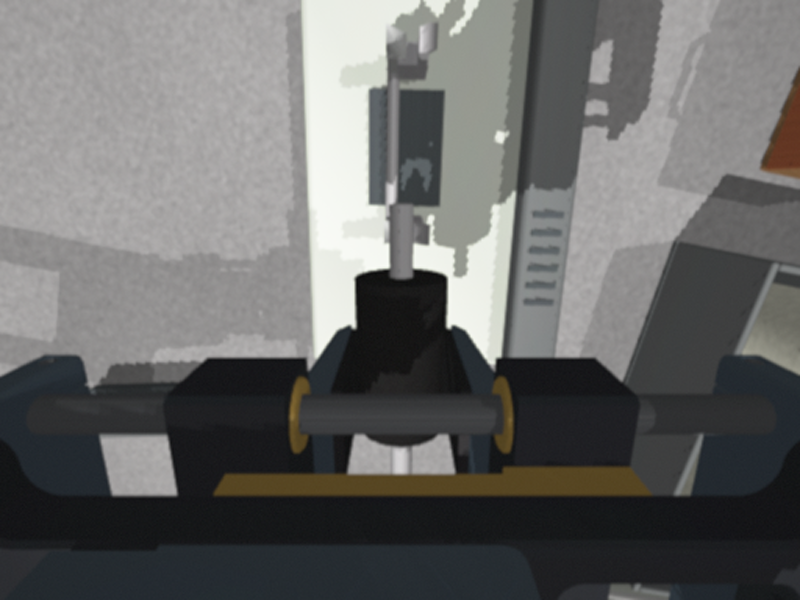

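```bash
python3 - <<'E'
from h import *
im=cv2.imread('pics/w2.png'); c=im[0:180,190:350]
cv2.imwrite('pics/w2z.png',cv2.resize(c,None,fx=3.3,fy=3.3,interpolation=cv2.INTER_CUBIC))
P=(Ro.from_euler('xyz',[-179.95,-.06,100.98],degrees=True).as_matrix(),np.array([563.41,-41.87,175.]))
c=cam('wrist',P)
a=bp(c,(302*.64,2),45);b=bp(c,(315*.64,345*.64),45);print(a,b,np.degrees(np.arctan2(-(a-b)[0],(a-b)[1])))
T=lambda v:P[0]@np.array(v)+P[1]
for z in (-20,-12,-8,-4,0,4): print(z,pj(c,T([65,0,z]))/.64,pj(c,T([35,0,z-20]))/.64)
def pr(x,y,z,o=np.array([544,54,0]),th=9.3):
    t=np.radians(th);return o+np.array([np.cos(t)*x-np.sin(t)*y,np.sin(t)*x+np.cos(t)*y,z])
for n,v in dict(fl=(-70,100,45),rp=(5,50,113),rp2=(5,-50,113),fr=(-70,-100,45),rib=(77,50,69)).items(): print(n,pj(c,pr(*v))/.64)
E
```

```text
[467.19263826 127.2341927   45.        ] [ 507.83686304 -100.49544132   45.        ] 10.119360836375352
-20 [399.0472995  210.52049524] [398.7466238  303.18458672]
-12 [399.11487934 209.18439063] [398.83402621 297.15521   ]
-8 [399.14637846 208.56162928] [398.87455468 294.35939045]
-4 [399.17648537 207.96639286] [398.91316789 291.69569268]
0 [399.20529038 207.396896  ] [398.94999849 289.15496738]
4 [399.23287615 206.85150446] [398.98516712 286.72889096]
fl [291.59409904 -25.37525866]
rp [411.1545396   32.78141476]
rp2 [404.42262708 232.45995019]
fr [301.15710035 286.24587578]
rib [528.66731578  61.43817899]
```

View pics/w2z.png

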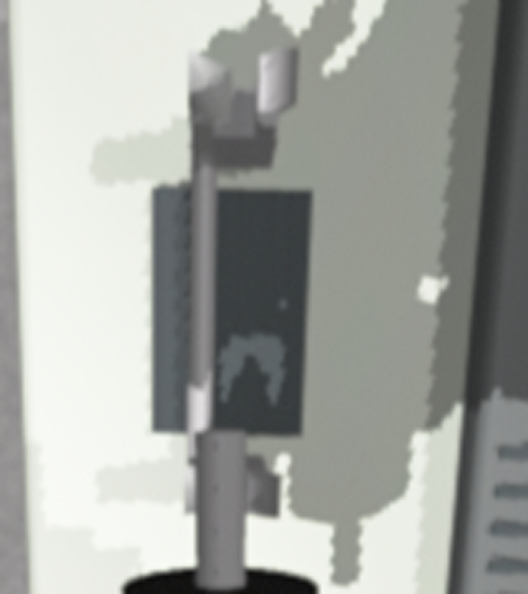

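The crop shows the far clip: rear prong top at crop X 259–298, Y 48–118, and beak at X 190–230, Y 52–85. The bail rod runs at X≈203, and the held spindle lies over the near clip.

```bash
python3 - <<'E'
from h import *
P=(Ro.from_euler('xyz',[-179.95,-.06,100.98],degrees=True).as_matrix(),np.array([563.41,-41.87,175.]))
c=cam('wrist',P)
th=np.radians(10.1);u=np.array([np.cos(th),np.sin(th),0]);v=np.array([-np.sin(th),np.cos(th),0])
def q(X,Y,z):
    p=bp(c,(190+X/3.3,Y/3.3),z); return np.round([p@u,p@v],1)
for n,a in dict(prL=(262,50,113),prR=(298,50,113),prLn=(259,118,113),prRn=(297,100,113),beakL=(190,52,111),beakR=(230,80,111),deckL=(17,100,45),deckLn=(35,560,45),ribtop=(497,30,69),ribbot=(462,300,45),rib2=(450,560,45),winL=(152,300,45),winR=(308,300,45)).items(): print(n,q(*a))
# tcp
print(P[1]@u,P[1]@v)
# top/scene crops
t=cv2.imread('pics/top0.png')[150:230,180:290]; s=cv2.imread('pics/scene0.png')[140:260,225:325]
t=cv2.resize(t,(550,400),interpolation=cv2.INTER_CUBIC); s=cv2.resize(s,(400,480),interpolation=cv2.INTER_CUBIC)[:400]
E
```

```text
prL [555.5  11.8]
prR [564.1  12. ]
prLn [555.2  -2.7]
prRn [564.3   1.4]
beakL [538.4  11.7]
beakR [548.1   5.9]
deckL [483.1  18.3]
deckLn [ 483.4 -125.1]
ribtop [622.4  31.7]
ribbot [624.9 -37.1]
rib2 [ 628.3 -122.5]
winL [524.4 -38.8]
winR [575.  -37.9]
547.3363318079258 -140.02451529301612
```

```bash
python3 -m crank '1 48 1.8 0 0 0 0;1 48 1.9 0 0 0 0;1 0 0 20 0 0 0;1 0 0 20 0 0 0;1 0 0 17 0 0 0;1 0 0 0 0 0 0;1 0 0 0 0 0 0'
python3 - <<'E'
from h import *
s=env.state(); print(s['ee_pos'],s['ee_rot'],s['force'])
im=grab_frame('wrist'); cv2.imwrite('pics/w3.png',im)
sc=grab_frame('scene'); cv2.imwrite('pics/s3.png',sc)
a=cv2.resize(im[60:300,196:316],(400,600),fx=0,fy=0,interpolation=cv2.INTER_CUBIC) if 0 else cv2.resize(im[90:290,180:330],(400,533),interpolation=cv2.INTER_CUBIC)
b=cv2.resize(sc[120:254,225:325],(398,533),interpolation=cv2.INTER_CUBIC)
cv2.imwrite('pics/c3.png',np.hstack([a,b]))
E
```

```text
time_s: 7.08
ee_pos: [549.5, 50.1, 119.5]
ee_rot: [179.9, 0.0, 100.7]
force: [1.2, -0.6, -2.7]
gripper_width: 35.1
gripper_force: 31.8
[549.45593322  50.08842053 119.54523677] [1.79928980e+02 1.51735442e-02 1.00720001e+02] [ 1.20933543 -0.60808675 -2.66794485]
```

View pics/c3.png

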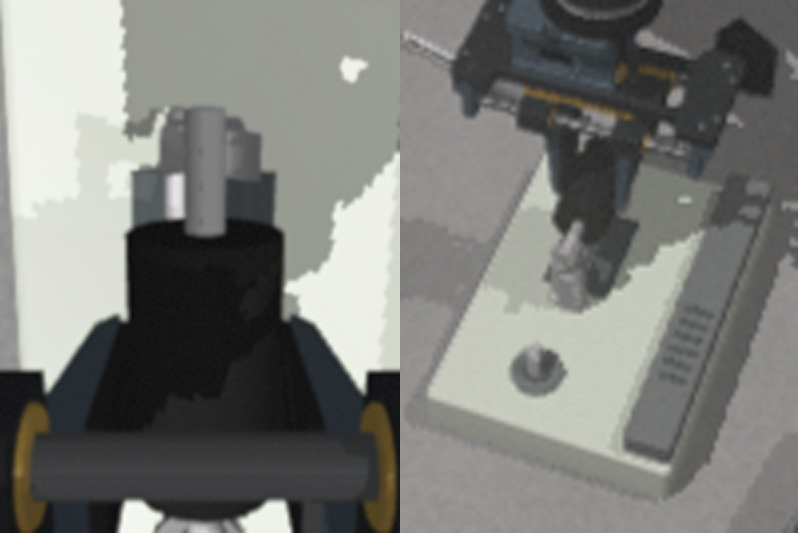

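The spindle (crop X 186–226) lies just in front of the rear prong (X 228–262) and over the beak, so the alignment is good and I'll push down.

```bash
python3 -m crank '1 0 0 6 0 0 0;1 0 0 5 0 0 0;1 0 0 4 0 0 0;1 0 0 4 0 0 0;1 0 0 3 0 0 0' 45;  python3 -m crank '1 0 0 3 0 0 0;1 0 0 3 0 0 0'
```

```text
time_s: 7.8
ee_pos: [548.8, 50.7, 97.1]
ee_rot: [-180.0, -0.0, 100.7]
force: [-2.8, 0.1, 4.8]
gripper_width: 34.8
gripper_force: 42.5
time_s: 8.05
ee_pos: [549.0, 50.8, 91.9]
ee_rot: [179.9, -0.0, 100.7]
force: [-2.9, -0.1, 4.4]
gripper_width: 34.9
gripper_force: 42.5
```

```bash
python3 -m crank '1 0 0 3 0 0 0;1 0 0 2 0 0 0;1 0 0 0 0 0 0';  python3 -m crank '1 0 0 2 0 0 0;1 0 0 0 0 0 0'; python3 -m crank '1 0 0 2 0 0 0;1 0 0 0 0 0 0'
```

```text
time_s: 8.43
ee_pos: [548.4, 50.5, 84.9]
ee_rot: [-179.9, 0.0, 100.8]
force: [-0.7, -0.7, -3.9]
gripper_width: 35.1
gripper_force: 40.7
time_s: 8.68
ee_pos: [548.4, 50.5, 83.3]
ee_rot: [-179.9, 0.0, 100.8]
force: [-2.4, -0.6, -3.8]
gripper_width: 34.7
gripper_force: 40.9
time_s: 8.93
ee_pos: [548.5, 50.5, 82.8]
ee_rot: [-180.0, 0.0, 100.8]
force: [-5.3, -1.5, 5.0]
gripper_width: 34.9
gripper_force: 42.5
```

```bash
python3 -m crank '1 0 0 2 0 0 0;1 0 0 0 0 0 0'; python3 -m crank '0.1 0 0 -1 0 0 0;-0.2 0 0 0 0 0 0;-0.2 0 0 0 0 0 0;-0.2 0 0 0 0 0 0;-0.2 0 0 0 0 0 0'
```

```text
time_s: 9.18
ee_pos: [548.6, 50.5, 82.6]
ee_rot: [180.0, 0.0, 100.8]
force: [-8.6, -1.7, 15.5]
gripper_width: 34.5
gripper_force: 44.7
time_s: 9.8
ee_pos: [549.1, 50.7, 80.6]
ee_rot: [180.0, 0.0, 100.8]
force: [0.1, -0.8, 0.2]
gripper_width: 54.6
gripper_force: 0.0
```

```bash
python3 -m crank '-0.2 0 0 -20 0 0 0;-1 0 0 -50 0 0 0;-1 0 0 -50 0 0 0;-1 0 0 -20 0 0 0;-1 0 0 0 0 0 0'
python3 - <<'E'
from h import *
s=env.state(); print(s['ee_pos'],s['ee_rot'],s['force'])
im=grab_frame('wrist'); cv2.imwrite('pics/w4.png',im)
t=grab_frame('top'); cv2.imwrite('pics/t4.png',t)
for n in ('jaw','roller'): print(n,models.search_frame(n,'wrist')[:2])
print(models.search_frame('shaft_tip','top')[:2])
t0=cv2.imread('pics/top0.png')
a=cv2.resize(im[60:260,180:330],(400,533),interpolation=cv2.INTER_CUBIC)
b=cv2.resize(t0[175:208,230:280],(400,264),interpolation=cv2.INTER_CUBIC)
d=cv2.resize(t0[178:211,120:170],(400,264),interpolation=cv2.INTER_CUBIC)
cv2.imwrite('pics/c4.png',np.hstack([a,np.vstack([b,d,np.zeros((5,400,3),np.uint8)])]))
E
```

```text
time_s: 10.42
ee_pos: [549.9, 50.7, 222.4]
ee_rot: [179.8, 0.0, 100.8]
force: [0.2, 1.1, -1.0]
gripper_width: 90.3
gripper_force: 0.0
[549.86210453  50.72957517 222.39873355] [1.79772535e+02 3.22338150e-02 1.00777366e+02] [ 0.15926368  1.12815407 -0.9847072 ]
jaw [{'point': [533.8, 83.9, 100.6], 'p': 0.5}]
roller [{'point': [543.7, 54.3, 102.5], 'p': 0.68}]
[]
```

View pics/c4.png

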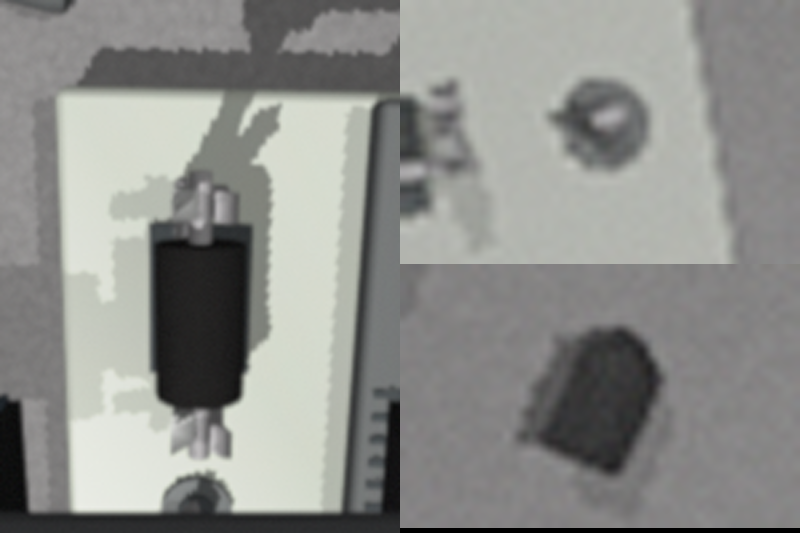

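The roller sits in both clips, between the beaks and prongs at (205,215) and (200,430). The shaft collar is at (197,495). In the top view the knob's nose points about -24° from +x. The shaft shows too few pixels there to read its flat.

```bash
python3 -m crank '-1 51.7 10.5 0 0 0 0;-1 51.7 10.5 0 0 0 0;-1 51.7 10.5 0 0 0 0;-1 51.7 10.5 0 0 0 0;-1 51.7 10.5 0 0 0 0'; python3 -m crank '-1 0 0 9 0 0 -9.2;-1 0 0 9 0 0 -9.2;-1 0 0 9 0 0 -9.2;-1 0 0 9 0 0 -9.2;-1 0 0 9 0 0 -9.2;-1 0 0 9 0 0 -9.2;-1 0 0 0 0 0 0'
python3 - <<'E'
from h import *
s=env.state(); print(s['ee_pos'],s['ee_rot'],s['force'])
im=grab_frame('wrist'); cv2.imwrite('pics/w5.png',im)
for n in ('knob','knob_nose'): print(n,models.search_frame(n,'wrist')[:2])
cv2.imwrite('pics/c5.png',cv2.resize(im[70:270,156:356],(600,600),interpolation=cv2.INTER_CUBIC))
E
```

```text
time_s: 11.3
ee_pos: [551.7, 315.9, 219.5]
ee_rot: [-179.9, 0.1, 100.8]
force: [0.4, 0.7, 0.4]
gripper_width: 90.7
gripper_force: 0.0
time_s: 12.18
ee_pos: [551.3, 313.9, 164.9]
ee_rot: [-179.8, -0.1, 155.9]
force: [-0.1, -0.4, 0.5]
gripper_width: 91.5
gripper_force: 0.0
[551.27945641 313.94396573 164.90494298] [-1.79824695e+02 -1.27679475e-01  1.55866300e+02] [-0.09697901 -0.41085477  0.46491314]
knob [{'point': [550.7, 319.6, 41.7], 'p': 0.86}]
knob_nose [{'point': [553.3, 322.4, 38.0], 'p': 0.56}]
```

View pics/c5.png

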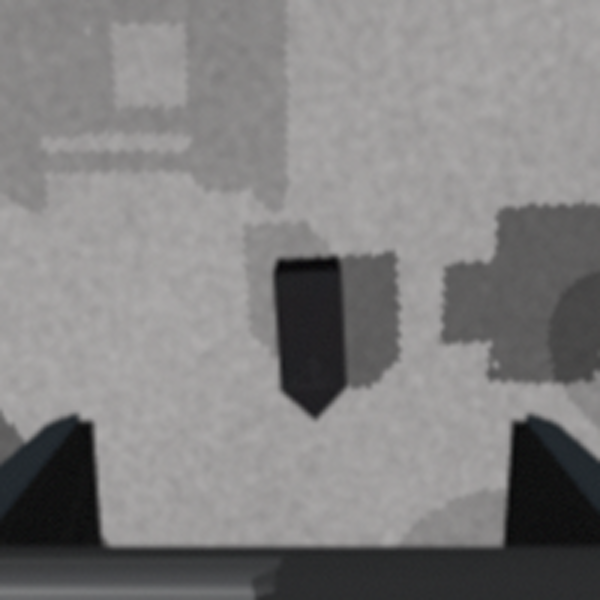

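The knob is seen clearly: tail corners of the top face at (277,272) and (339,272), shoulders at (283,386) and (346,385), and nose tip at (315,418).

```bash
python3 - <<'E'
from h import *
c=cam('wrist'); b=lambda x,y,z=40: bp(c,(156+x/3,70+y/3),z)
t1,t2,s1,s2,n=b(277,272),b(339,272),b(283,386),b(346,385),b(315,418)
print(np.linalg.norm(t1-t2),np.linalg.norm(s1-t1))
d=(s1+s2-t1-t2)/2; L=np.linalg.norm(d); ph=np.degrees(np.arctan2(d[1],d[0])); d/=L
cen=(t1+t2+s1+s2)/4; print('cen',cen,'phi',ph,'nose',n,'dist',(n-cen)@d, L)
cen[2]=30;print(todelta(cen), 'yaw tgt',ph+180)
E
```

```text
23.356760719493533 44.89499151946224
cen [550.37478697 320.27248676  40.        ] phi -20.627859391231315 nose [583.66775123 307.16859453  40.        ] dist 35.77495596525112 44.72454183116781
[  4.    4.6 136.7] yaw tgt 159.3721406087687
```

```bash
python3 -m crank '-1 4 4.6 30 0 0 -3.5;-1 0 0 45 0 0 0;-1 0 0 45 0 0 0;-1 0 0 20 0 0 0;-1 0 0 5 0 0 0;1 0 0 0 0 0 0;1 0 0 0 0 0 0;1 0 0 0 0 0 0;1 0 0 0 0 0 0;1 0 0 0 0 0 0' 40;python3 -m crank '1 0 0 0 0 0 0;1 0 0 0 0 0 0;1 0 0 0 0 0 0'
```

```text
time_s: 13.58
ee_pos: [550.5, 320.3, 22.1]
ee_rot: [180.0, 0.0, 159.5]
force: [0.4, -0.5, -0.2]
gripper_width: 44.0
gripper_force: 0.0
time_s: 13.95
ee_pos: [550.3, 320.2, 21.7]
ee_rot: [-180.0, -0.0, 159.5]
force: [-0.0, -0.5, -0.7]
gripper_width: 25.6
gripper_force: 39.8
```

```bash
python3 -m crank '1 0 0 -50 0 0 0;1 0 0 -60 0 0 0;1 -28.4 -43.7 -40 0 0 0;1 -28.4 -43.7 -18 0 0 0;1 -28.4 -43.7 0 0 0 0;1 -28.4 -43.7 0 0 0 0;1 -28.4 -43.7 0 0 0 0;1 -28.4 -43.7 0 0 0 0;1 -28.4 -43.7 0 0 0 0;1 -28.4 -43.7 0 0 0 0'; python3 -m crank '1 0 0 40 0 0 0;1 0 0 30 0 0 0;1 0 0 15 0 0 0;1 0 0 0 0 0 0;1 0 0 0 0 0 0'
python3 - <<'E'
from h import *
s=env.state(); print(s['ee_pos'],s['ee_rot'],s['force'])
im=grab_frame('wrist'); cv2.imwrite('pics/w6.png',im)
for n in ('shaft_tip','knob_nose'): print(n,models.search_frame(n,'wrist')[:2])
u,v=pj(cam('wrist'),[569,-60.5,75]).round().astype(int); print(u,v)
A=cv2.resize(im[max(v-25,0):v+25,u-30:u+30],(480,400),interpolation=cv2.INTER_CUBIC)
B=cv2.resize(im[:,130:386],(267,400))
cv2.imwrite('pics/c6.png',np.hstack([A,B]))
E
```

```text
time_s: 15.2
ee_pos: [640.2, -86.0, 187.7]
ee_rot: [180.0, -0.0, 159.5]
force: [1.3, 0.6, -1.1]
gripper_width: 25.6
gripper_force: 39.8
time_s: 15.82
ee_pos: [641.0, -84.3, 104.3]
ee_rot: [180.0, 0.1, 159.5]
force: [0.2, 0.1, -0.6]
gripper_width: 25.8
gripper_force: 39.8
[641.02073471 -84.25040322 104.29373347] [1.79972902e+02 1.48581903e-01 1.59496839e+02] [ 0.22155472  0.14713565 -0.56489398]
shaft_tip [{'point': [565.3, -62.2, 71.1], 'p': 0.84}]
knob_nose [{'point': [633.8, -77.3, 123.1], 'p': 0.67}]
252 115
```

View pics/c6.png

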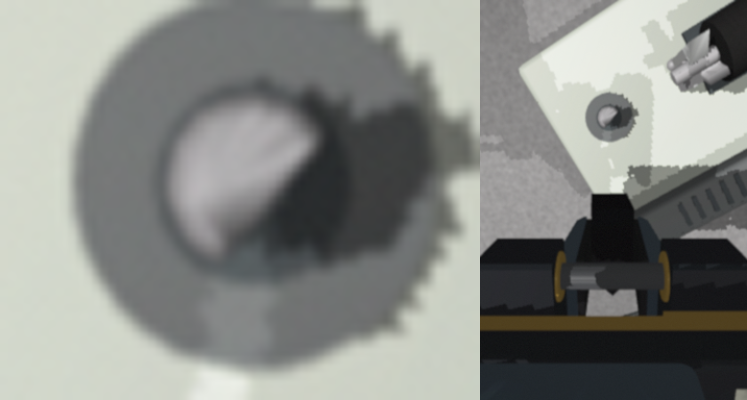

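The close view shows the D-shaft: its flat edge runs from crop (321,133) to (221,255), facing lower right. The collar centre is near (255,182).

```bash
python3 - <<'E'
from h import *
c=cam('wrist'); b=lambda x,y,z: bp(c,(222+x/8,90+y/8),z)
p,q=b(321,133,74),b(221,255,74); m=(p+q)/2; ch=p-q
n=np.array([-ch[1],ch[0],0]); n/=np.linalg.norm(n)
inside=b(215,160,74); n=n if n@(m-inside)>0 else -n
print('chord',np.linalg.norm(ch),'psi',np.degrees(np.arctan2(n[1],n[0])),'centre',m-2.5*n)
print('collar',b(255,182,49),'diam',np.linalg.norm(b(75,182,49)-b(440,182,49)))
# arc extremes: left & top
print('left edge',b(166,178,74),'topleft',b(195,115,74), [np.linalg.norm(b(x,y,74)-(m-2.5*n)) for x,y in((166,178),(195,115),(250,93),(185,230))])
# knob in image: predicted tool point far/tail bottom
R,P=pose()
for k in ((23,-13,-19),(23,13,-19),(-23,13,-19)): print(k,pj(c,R@np.array(k)+P))
E
```

```text
chord 14.325775601688338 psi 29.173341831080215 centre [567.40576839 -58.81406646  74.        ]
collar [567.76360387 -58.6769706   49.        ] diam 37.83906641683506
left edge [564.83641309 -66.17705347  74.        ] topleft [560.57298715 -61.66725915  74.        ] [np.float64(7.798407804199482), np.float64(7.404566694101357), np.float64(7.336377654658324), np.float64(7.759997459063077)]
(23, -13, -19) [234.60113812 202.48497443]
(23, 13, -19) [276.37572643 202.56882353]
(-23, 13, -19) [274.88584303 268.34113209]
```

```bash
python3 - <<'E'
from h import *
c=cam('wrist');R,P=pose(); g=cv2.cvtColor(cv2.imread('pics/w6.png'),cv2.COLOR_BGR2GRAY)
for z in (21.7,-18.3):
  for k in (20,23,26): print(z,k,pj(c,R@np.array((k,0,z))+P).round(1))
print(g[176:215,257])
i=g[192]; print(i[225:290])
print(todelta([567.6,-58.7,104.3]))
E
```

```text
21.7 20 [255.6 190.2]
21.7 23 [255.6 186.4]
21.7 26 [255.6 182.6]
-18.3 20 [255.5 206.7]
-18.3 23 [255.5 202.2]
-18.3 26 [255.5 197.6]
[232 233 232 232 233 232 233 232 219 160  73  13  10   9  12  12  12  16
  11  14  14  12  12  15  13  10  14  13  14  15  17  16  14  14  15  15
  14  14  12]
[150 151 155 156 158 158 160 157 156 156 146 111  51  11  11  13  12  14
  12  11  13  15   9  14  15  13  12   9  14  14  11  10  12  13  12  14
  12  13  11  14  13  12  14  13  12  13  11  22  52  87 102 105 104 104
 104 104 105 104 105 104 103 104 103 105 104]
[77.5 -1.7 -0.2]
```

```bash
python3 -m crank '1 38.5 -1.3 0 0 0 0;1 38.5 -1 0 0 0 0;1 0 0 0 0 0 -9.9;1 0 0 0 0 0 -9.9;1 0 0 0 0 0 -9.9;1 0 0 0 0 0 -9.9;1 0 0 0 0 0 -10.1;1 0 0 0 0 0 0;1 0 0 0 0 0 0'; python3 - <<'E'
from h import *
R,P=pose();print(todelta([567.6,-58.7,95]),env.state()['ee_rot'][2]+360-209.2, env.state()['qpos'])
E
```

```text
time_s: 17.1
ee_pos: [567.3, -59.5, 103.3]
ee_rot: [-180.0, 0.0, -151.0]
force: [-1.4, -0.5, -0.6]
gripper_width: 25.5
gripper_force: 39.8
[-0.6  0.6  8.3] -0.1643646408863617 [-7.14199054e+00  2.24297905e+01  9.86311393e+01 -2.92624678e-03
  5.88914248e+01 -1.26176105e+02]
```

```bash
python3 -m crank '1 -0.5 0.6 4 0 0 0;1 0 0 2 0 0 0;1 0 0 2 0 0 0;1 0 0 0 0 0 0'; python3 -m crank '1 0 0 2 0 0 0;1 0 0 2 0 0 0;1 0 0 0 0 0 0'
```

```text
time_s: 17.6
ee_pos: [567.2, -58.7, 94.7]
ee_rot: [180.0, -0.0, -150.8]
force: [0.0, -0.0, -0.1]
gripper_width: 25.9
gripper_force: 39.8
time_s: 17.98
ee_pos: [567.2, -58.2, 90.7]
ee_rot: [180.0, 0.0, -150.8]
force: [0.7, 3.1, -1.2]
gripper_width: 25.4
gripper_force: 39.7
```

```bash
python3 -m crank '1 -0.2 0.4 2 0 0 0;1 0 0 2 0 0 0;1 0 0 0 0 0 0'; python3 -m crank '1 0 0 2 0 0 0;1 0 0 2 0 0 0;1 0 0 0 0 0 0'
```

```text
time_s: 18.35
ee_pos: [567.3, -58.1, 86.7]
ee_rot: [180.0, 0.0, -150.8]
force: [1.1, 3.1, -0.2]
gripper_width: 25.7
gripper_force: 39.7
time_s: 18.73
ee_pos: [567.3, -58.2, 82.7]
ee_rot: [180.0, 0.0, -150.8]
force: [-0.4, 4.3, 0.0]
gripper_width: 25.6
gripper_force: 39.7
```

```bash
python3 -m crank '1 0 0 2 0 0 0;1 0 0 0 0 0 0' 55; python3 -m crank '1 0 0 2 0 0 0;1 0 0 2 0 0 0;1 0 0 0 0 0 0'; python3 -m crank '1 0 0 2 0 0 0;1 0 0 0 0 0 0;1 0 0 0 0 0 0'
```

```text
time_s: 18.98
ee_pos: [567.3, -58.2, 80.7]
ee_rot: [180.0, 0.0, -150.8]
force: [0.6, 3.1, 0.4]
gripper_width: 25.4
gripper_force: 54.7
time_s: 19.35
ee_pos: [567.4, -58.2, 77.2]
ee_rot: [-180.0, 0.0, -150.8]
force: [-0.2, 4.7, 5.8]
gripper_width: 25.1
gripper_force: 54.7
time_s: 19.73
ee_pos: [567.4, -58.2, 75.5]
ee_rot: [-180.0, 0.0, -150.8]
force: [-1.6, 4.8, 5.6]
gripper_width: 25.5
gripper_force: 54.7
```

```bash
python3 -m crank '1 0 0 2 0 0 0;1 0 0 0 0 0 0;1 0 0 0 0 0 0'; python3 -m crank '1 0 0 1.5 0 0 0;1 0 0 0 0 0 0;1 0 0 0 0 0 0'
```

```text
time_s: 20.1
ee_pos: [567.4, -58.2, 73.9]
ee_rot: [-180.0, 0.0, -150.8]
force: [-0.8, 3.8, 8.4]
gripper_width: 25.1
gripper_force: 54.7
time_s: 20.48
ee_pos: [567.5, -58.2, 73.7]
ee_rot: [-180.0, 0.1, -150.8]
force: [-3.3, 4.5, 15.3]
gripper_width: 25.2
gripper_force: 54.8
```

```bash
python3 -m crank '1 0 0 1.2 0 0 0;1 0 0 0 0 0 0;1 0 0 0 0 0 0'
python3 - <<'E'
from h import *
sc=grab_frame('scene'); cv2.imwrite('pics/s7.png',sc); w=grab_frame('wrist')
b=cv2.resize(sc[110:260,215:335],(400,500),interpolation=cv2.INTER_CUBIC)
a=cv2.resize(w[:,56:456],(400,384)); a=np.vstack([a,np.zeros((116,400,3),np.uint8)])
cv2.imwrite('pics/c7.png',np.hstack([b,a]))
E
```

```text
time_s: 20.85
ee_pos: [567.6, -58.2, 73.5]
ee_rot: [-179.9, 0.1, -150.8]
force: [-4.4, 4.0, 23.0]
gripper_width: 25.1
gripper_force: 54.9
```

View pics/c7.png

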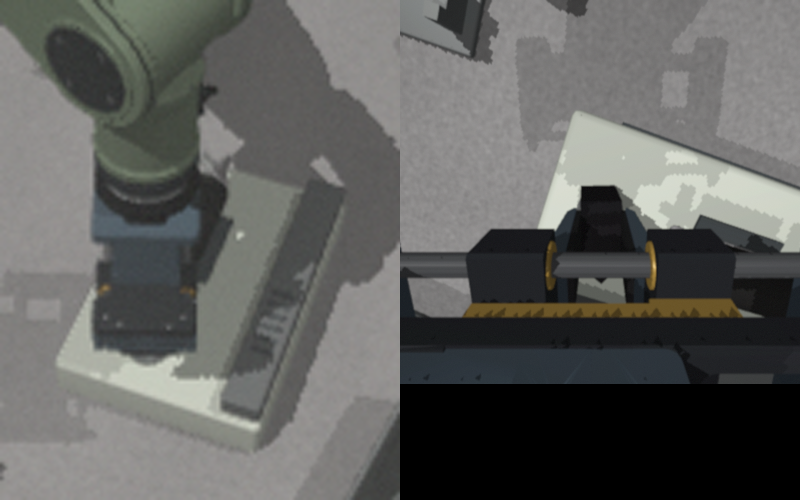

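The gripper is holding the knob (wrist crop (600,200)) pressed down at the stop. The height and the force rise both match full travel.

```bash
python3 -c "
from workcell import env
print(env.job_done())"
```

```text
the job is handed in; nothing more can be done
None
```

I handed the job in at about 21 s: the roller is seated in both fork clips and released, and the knob is on the D-shaft, held pressed at the stop with about 23 N. The seating and the stop are read from force, height and camera views; no verdict came back.

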